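# Put the leather colours back in their drip trays

## Robot

A 7-joint arm with a two-finger parallel gripper is mounted at the origin on the work surface. World frame = base frame: x ahead of the robot, y to its left, z up, the work surface at z = 0. Lengths are in m, angles in rad, forces in N, time in s.
With the tool pointing down it reaches from about 0.4 to 0.875 m from the base axis. Payload 19.3 kg.
Tool frame: the origin (TCP) lies at the very end of the fingers, on their centre line; the grasp point (between the pads) lies 19 mm behind it; z points along the fingers, y is the line along which they close (so a half turn about z gives the same grasp; the last joint's range is limited). The gripper opens to 85 mm and grips with 20 to 120 N. Pads are 22 mm wide; open, the fingers measure 114 mm over their backs; the gripper's body (76 mm by 85 mm) begins 54 mm behind the grasp point. The pads swing forward as they close: fully open they stand 13 mm farther back than shut.
Start: joints at [1.221, 0.521, -0.036, 1.599, 0.021, 1.021, -0.113], TCP at [0.173, -0.601, 0.231] pointing down, gripper open.
Joint ranges: [-2.91, 2.91], [-0.3, 2.13], [-1.5, 1.42], [0.17, 2.43], [-1.26, 4.41], [0.16, 1.93], [-2.52, 2.52]. Speed limits (rad/s): [1.89, 1.89, 2.39, 2.39, 3.01, 3.01, 3.01].

## Interface

Orientations are given as [roll, pitch, yaw] about the fixed x, y, z axes, in that order (R = Rz(yaw) Ry(pitch) Rx(roll)).
In Python, from workcell import bot gives the robot as it stands. The module is installed in compiled form; this text tells all that it offers.
- The arm moves only by the tool apply_moves, never from a script. Its arguments are lists of equal length, an entry for each row: "claw": the finger opening in m, from 0 to 0.0854; "xyz": the shift along the tool's x, y, z in m, a list of three; "twist": the turn, a rotation vector about the tool's x, y, z in rad, a list of three. A call has 1 to 20 rows; each row shifts and turns the commanded pose from where the row before left it, along the tool's axes as they then stand; what a row does not reach is not made up. A row lasts 1/10 s, in which the tool goes at most 50 mm and 8.59 degrees, less where a joint would pass 70% of its speed; a pose out of reach is approached as far as the arm can. A call with a gripper value outside its range is refused whole. The fingers move at their own pace and stop on an object; "force" is the grip in N (left out, the last holds). Time passes only in rows, so rows that do not move let the fingers close. It gives the time, the measured TCP pose, the force, the opening and the grip force at its end, in the units of the state.
- bot.observe(): the state, without advancing time (a new reading comes with each control period).
- bot.grab_frame(name): name is "scene" or "top" or "wrist"; returns a dict with "img" (400x640x3 uint8, red, green, blue), "vfov" (degrees; the focal length in pixels is half the picture's height over the tangent of half this angle, whatever the lens; pixels are square), "cx", "cy" (the principal point, pixels), "distortion" ([k1, k2, p1, p2, k3] as OpenCV has them; the pictures are not rectified), "view" (4x4, takes a point from world to camera coordinates). Camera axes: x right, y up, looking along -z (the intrinsics and any distortion apply to the point x, -y, -z); pixel columns grow to the right and rows downward; lengths in m; the calibration is good to about 2 mm. A picture is of the moment at which its call begins. There is no depth.
- bot.job_done(): hands the job in; it is judged then, once.
Trained networks look in the newest picture that a camera, given by its name, has taken for a name from the list of things; names that differ only in an ending like _2 or _b are one class to them, and where a whole thing is asked for, a point or a joint stands for the part that bears it (a point fixed in the world has none). Each returns a list of dicts, best first, with "score" (0 to 1); they miss things now and then, are a little off and sometimes report something else, mostly with a low value. They report only what shows in the picture. A call takes as long as a camera call.
- bot.find_in(camera, query): "position" ([x, y, z] in m, in world coordinates, good to about 4 mm: the middle of the surface that is visible of it).
The state is a dict: "clock": time; "qpos": joint angles; "qd": joint speeds; "joint_efforts": joint torques, N m; "position": TCP position; "tool_rot": TCP orientation; "force": force on the tool from outside, world axes, zero at the start; "moment": the same for the moment, N m; "grip_width": finger opening in m; "finger_force": force on a finger pad.
Only numpy, scipy, OpenCV 4.12 (cv2) and the standard library are available. Lean on these libraries where they do the work, as an engineer would, in place of code of your own. Each camera call takes 0.05 s, during which the arm holds its last target. There are 200 camera calls.

## Task

Three or all four of these jars of leather colour were put back in the wrong drip trays: rearrange them so that each jar stands upright and flat inside the tray of its own colour, using the empty black tray as the waiting place on the way and leaving it empty at the end. Their bottoms are wet with colour, so never stand or lay a jar on the table or tip it over, and do not shift the mug of brushes.

Things in the scene. Friction and masses are not known exactly. Their poses are not given: they have to be found in the camera images.
- jar_red_mid (a point): Closed jar of red leather colour: upright round white plastic pot, 48 mm across and 50 mm high, with a red label band and a red screw cap (44 mm across, 16 mm high); 66 mm high in all, 100 to 200 g. The point is its centre, 33 mm above its underside; z up. It starts standing in one of the coloured trays, usually a wrong one.
- jar_yellow_mid (a point): Closed jar of yellow leather colour: upright round white plastic pot, 48 mm across and 50 mm high, with a yellow label band and a yellow screw cap (44 mm across, 16 mm high); 66 mm high in all, 100 to 200 g. The point is its centre, 33 mm above its underside; z up. It starts standing in one of the coloured trays, usually a wrong one.
- jar_green_mid (a point): Closed jar of green leather colour: upright round white plastic pot, 48 mm across and 50 mm high, with a green label band and a green screw cap (44 mm across, 16 mm high); 66 mm high in all, 100 to 200 g. The point is its centre, 33 mm above its underside; z up. It starts standing in one of the coloured trays, usually a wrong one.
- jar_blue_mid (a point): Closed jar of blue leather colour: upright round white plastic pot, 48 mm across and 50 mm high, with a blue label band and a blue screw cap (44 mm across, 16 mm high); 66 mm high in all, 100 to 200 g. The point is its centre, 33 mm above its underside; z up. It starts standing in one of the coloured trays, usually a wrong one.
- tray_red: Red square drip tray, home of the red jar, fixed to the table: 84 mm square outside, 74 mm inside, floor 8 mm above the table, rim 5 mm thick and 14 mm above the table. Origin: centre of its underside, at table height; x and y along its sides, z up.
- tray_yellow: Yellow square drip tray, home of the yellow jar, fixed to the table: 84 mm square outside, 74 mm inside, floor 8 mm above the table, rim 5 mm thick and 14 mm above the table. Origin: centre of its underside, at table height; x and y along its sides, z up.
- tray_green: Green square drip tray, home of the green jar, fixed to the table: 84 mm square outside, 74 mm inside, floor 8 mm above the table, rim 5 mm thick and 14 mm above the table. Origin: centre of its underside, at table height; x and y along its sides, z up.
- tray_blue: Blue square drip tray, home of the blue jar, fixed to the table: 84 mm square outside, 74 mm inside, floor 8 mm above the table, rim 5 mm thick and 14 mm above the table. Origin: centre of its underside, at table height; x and y along its sides, z up.
- tray_spare: Black square drip tray, the spare one, empty at the start, fixed to the table: 84 mm square outside, 74 mm inside, floor 8 mm above the table, rim 5 mm thick and 14 mm above the table. Origin: centre of its underside, at table height; x and y along its sides, z up. Low things (pen, cutter, tin, all under 25 mm high) lie between the trays.
- brush_mug_mid (a point): White ceramic mug of brushes beyond the trays, to be left alone: 76 mm across, 90 mm high, the brushes stand up to 150 mm above the table. The point is on its axis, 45 mm above its underside.

How it is judged:
By the outcome, as a careful person would: the job done as asked, in the order asked, and still so for the second after the job is handed in, with the robot touching nothing.
It also fails if it takes over 112 s, if anything falls off the work surface, if the arm or the gripper's body presses on something with over 40 N, if the wrist force passes 120 N, or if a joint passes its speed limit or range.

## Working session

There is one attempt and no reset: what is moved stays moved. The work goes in short steps, Python scripts to look and compute and a tool call to move; the robot and the scene stay as the last step left them, time stands still between calls to the robot, and variables do not carry over. Pictures are saved under pics/ and viewed, at most 14 in all, crops included, and the job is handed in when it is done.

Besides the shell and the picture viewer there is one more tool, called as name(argument=value, ...) on one line, values as JSON. apply_moves: Moves the arm, as the interface text tells. Its arguments: {"type":"object","properties":{"claw":{"type":"array"},"xyz":{"type":"array"},"twist":{"type":"array"},"force":{"type":"number"}},"required":["claw","xyz","twist"]}

```bash
mkdir -p pics; python3 - <<'E'
from workcell import bot
import cv2
s=bot.observe(); print({k:s[k] for k in('clock','position','tool_rot','grip_width','force')})
for c in('top','scene'):
    f=bot.grab_frame(c); cv2.imwrite(f'pics/{c}0.png',f['img'][:,:,::-1])
    print(c,f['vfov'],f['cx'],f['cy'],f['distortion'],f['view'])
for n in ['jar_red_mid','jar_yellow_mid','jar_green_mid','jar_blue_mid','tray_red','tray_yellow','tray_green','tray_blue','tray_spare','brush_mug_mid']:
    for c in('top','scene'):
        print(n,c,[(r['position'],r['score']) for r in bot.find_in(c,n)[:2]])
E
```

```text
{'clock': 0.0, 'position': array([ 0.17246734, -0.60036784,  0.23071444]), 'tool_rot': array([-3.14040998e+00,  8.10737807e-05,  2.79807817e-01]), 'grip_width': 0.08556094432347491, 'force': array([ 0.82967059,  0.76783307, -0.24428772])}
top 56.83775069725134 320.7890198564318 198.11829101497926 [-0.07088278  0.          0.          0.          0.        ] [[-4.81641547e-03 -9.99987112e-01 -1.60591594e-03  6.06346898e-02]
 [ 9.84008671e-01 -5.02539214e-03  1.78049660e-01 -5.27862976e-01]
 [-1.78055435e-01 -7.22674077e-04  9.84020193e-01 -9.60714492e-01]
 [ 0.00000000e+00  0.00000000e+00  0.00000000e+00  1.00000000e+00]]
scene 42.08858264493639 325.8021690922264 202.68057828293436 [0.01384934 0.         0.         0.         0.        ] [[ 1.15543306e-02  9.99932178e-01  1.46182933e-03 -6.08980707e-02]
 [-6.17308141e-01  5.98296884e-03  7.86698712e-01  2.96313433e-01]
 [ 7.86636611e-01 -9.99217612e-03  6.17335403e-01 -1.77567657e+00]
 [ 0.00000000e+00  0.00000000e+00  0.00000000e+00  1.00000000e+00]]
jar_red_mid top [([0.5853, -0.0946, 0.0709], 0.53)]
jar_red_mid scene [([0.6113, -0.
[... 293 characters left out ...]
0.4323, -0.2481, 0.0761], 0.62)]
jar_blue_mid scene [([0.4568, -0.2555, 0.0534], 0.68)]
tray_red top [([0.4032, 0.3351, 0.0106], 0.91)]
tray_red scene [([0.4292, 0.3341, 0.0098], 0.55)]
tray_yellow top [([0.4239, -0.2365, 0.0089], 0.91)]
tray_yellow scene [([0.4562, -0.24, 0.006], 0.72)]
tray_green top [([0.4548, 0.0271, 0.0093], 0.92), ([0.5979, 0.2118, 0.0029], 0.4)]
tray_green scene [([0.493, 0.0267, 0.0126], 0.78)]
tray_blue top [([0.5853, -0.0989, 0.0058], 0.77)]
tray_blue scene [([0.6132, -0.0985, 0.0084], 0.62)]
tray_spare top [([0.5939, 0.2079, 0.004], 0.65)]
tray_spare scene []
brush_mug_mid top [([0.6629, 0.3415, 0.0576], 0.76)]
brush_mug_mid scene [([0.6871, 0.3382, 0.065], 0.62)]
```

View pics/top0.png

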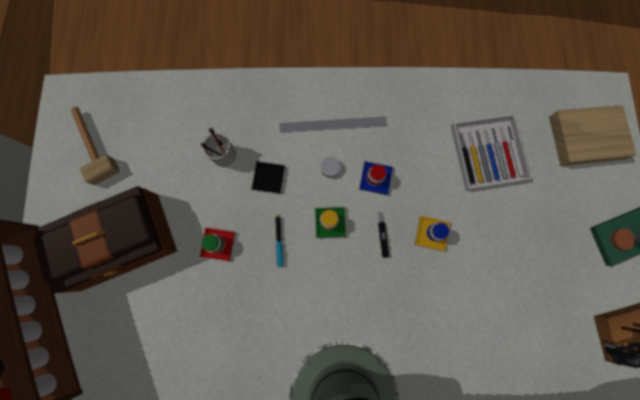

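View pics/scene0.png

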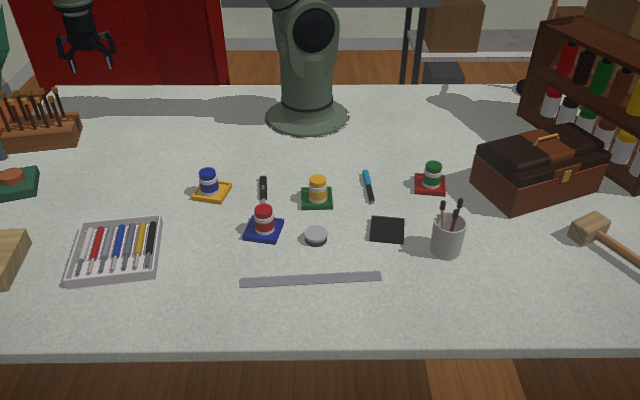

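The top view shows green jar in the red tray (218,244), yellow in green (331,222), red in blue (377,178), blue in yellow (433,233), and the black tray empty at (268,177). The scene view agrees. The two cameras' detections differ by about 25 mm in x, so I'll measure it myself.

```bash
cat > h.py <<'E'
import numpy as np, cv2
from workcell import bot
def K(f):
    h=f['img'].shape[0]; F=h/2/np.tan(np.radians(f['vfov'])/2)
    return np.array([[F,0,f['cx']],[0,F,f['cy']],[0,0,1]])
def ray(f,px):
    u=cv2.undistortPoints(np.array(px,float).reshape(-1,1,2),K(f),np.array(f['distortion']))[:,0]
    V=np.array(f['view']); d=np.c_[u[:,0],-u[:,1],-np.ones(len(u))]@V[:3,:3]
    return -V[:3,:3].T@V[:3,3], d
def at(f,px,z):
    o,d=ray(f,px); return o+d*((z-o[2])/d[:,2])[:,None]
HUE={'red':[(0,8),(172,180)],'yellow':[(18,32)],'green':[(45,80)],'blue':[(108,130)]}
def comps(f,c,smin=130,vmin=50,amin=60):
    hsv=cv2.cvtColor(f['img'],cv2.COLOR_RGB2HSV); H,S,Vv=cv2.split(hsv)
    if c=='black': m=(f['img'].max(2)<45)
    else: m=np.any([(H>=a)&(H<=b) for a,b in HUE[c]],0)&(S>smin)&(Vv>vmin)
    n,l,st,ce=cv2.connectedComponentsWithStats(m.astype(np.uint8))
    return [(st[i],ce[i],l==i) for i in range(1,n) if st[i][4]>amin]
E
python3 - <<'E'
from h import *
np.set_printoptions(precision=3,suppress=True)
for c in('top','scene'):
    f=bot.grab_frame(c)
    for col in list(HUE)+['black']:
        for st,ce,m in comps(f,col):
            p=at(f,ce,0.014)[0]
            if not(.33<p[0]<.75 and abs(p[1])<.42): continue
            ys,xs=np.nonzero(m)
            w=at(f,np.c_[xs,ys],0.012)[:,:2].astype(np.float32)
            r=cv2.minAreaRect(w)
            print(c,col,st[4],ce,'rect',np.array(r[0]),np.array(r[1]),r[2],'capz',at(f,ce,.07)[0][:2])
E
```

```text
top red 176 [377.341 172.312] rect [ 0.61  -0.103] [0.04  0.042] 88.29068756103516 capz [ 0.594 -0.095]
top red 520 [219.971 244.556] rect [0.407 0.347] [0.083 0.081] 81.81080627441406 capz [0.402 0.323]
top yellow 156 [476.429 163.923] rect [ 0.635 -0.395] [0.107 0.013] 8.583846092224121 capz [ 0.617 -0.37 ]
top yellow 232 [329.474 217.556] rect [0.479 0.034] [0.048 0.044] 44.54139709472656 capz [0.472 0.035]
top yellow 528 [428.765 234.225] rect [ 0.434 -0.253] [0.085 0.082] 76.955810546875 capz [ 0.426 -0.226]
top green 255 [325.478 227.808] rect [0.466 0.033] [0.077 0.076] 2.2109339237213135 capz [0.445 0.046]
top green 181 [209.381 242.343] rect [0.412 0.369] [0.039 0.042] 0.06454887241125107 capz [0.407 0.352]
top blue 418 [375.715 180.352] rect [ 0.593 -0.1  ] [0.08 0.08] 78.53916931152344 capz [ 0.572 -0.09 ]
top blue 179 [440.536 230.637] rect [ 0.441 -0.277] [0.043 0.036] 89.43360900878906 capz [ 0.435 -0.258]
top black 141 [468.121 165.064] rect [ 0.632 -0.37 ] [0.107 0.012] 8.71052074432373 capz [ 0.614 -0.346]
top black 774 [268.052 176.991] rect [0.597 0.209] [0.083 0.0
[... 599 characters left out ...]
-0.095] [0.033 0.047] 22.623239517211914 capz [ 0.658 -0.085]
scene yellow 180 [317.372 180.828] rect [0.397 0.033] [0.042 0.058] 89.45867156982422 capz [0.477 0.033]
scene yellow 440 [213.118 193.727] rect [ 0.44  -0.256] [0.091 0.099] 76.54576873779297 capz [ 0.53 -0.23]
scene yellow 128 [317.484 195.133] rect [0.46  0.033] [0.047 0.04 ] 89.45125579833984 capz [0.539 0.034]
scene yellow 201 [140.05  237.706] rect [ 0.63  -0.399] [0.123 0.016] 8.66425609588623 capz [ 0.694 -0.369]
scene blue 139 [207.64  172.863] rect [ 0.358 -0.284] [0.059 0.042] 8.922751426696777 capz [ 0.438 -0.259]
scene blue 267 [268.041 232.112] rect [ 0.598 -0.102] [0.086 0.087] 78.32850646972656 capz [ 0.678 -0.08 ]
```

Both cameras agree to about 5 mm with my own rays, so I'll use those positions (find_in is biased). The jars form a 4-cycle. Order: red→spare, blue→blue, yellow→yellow, green→green, red→red. First I turn the tool to yaw π/2 (closing along world x) and go above the red jar.

apply_moves(claw=[0.085, 0.085, 0.085, 0.085, 0.085, 0.085, 0.085, 0.085, 0.085, 0.085], xyz=[[0, 0, 0], [0, 0, 0], [0, 0, 0], [0, 0, 0], [0, 0, 0], [0, 0, 0], [0, 0, 0], [0, 0, 0], [0, 0, 0], [0, 0, 0]], twist=[[0, 0, -0.129], [0, 0, -0.129], [0, 0, -0.129], [0, 0, -0.129], [0, 0, -0.129], [0, 0, -0.129], [0, 0, -0.129], [0, 0, -0.129], [0, 0, -0.129], [0, 0, -0.129]])

```text
clock: 2.2
position: [0.1725, -0.6007, 0.2313]
tool_rot: [-3.142, 0.0, 1.575]
force: [0.1, -0.0, 0.1]
grip_width: 0.0852
finger_force: 0.0
```

apply_moves(claw=[0.085, 0.085, 0.085, 0.085, 0.085, 0.085, 0.085, 0.085, 0.085, 0.085, 0.085, 0.085, 0.085, 0.085, 0.085, 0.085, 0.085, 0.085, 0.085, 0.085], xyz=[[0.028, 0.0235, 0], [0.028, 0.0235, 0], [0.028, 0.0235, 0], [0.028, 0.0235, 0], [0.028, 0.0235, 0], [0.028, 0.0235, 0], [0.028, 0.0235, 0], [0.028, 0.0235, 0], [0.028, 0.0235, 0], [0.028, 0.0235, 0], [0.028, 0.0235, 0], [0.028, 0.0235, 0], [0.028, 0.0235, 0], [0.028, 0.0235, 0], [0.028, 0.0235, 0], [0.028, 0.0235, 0], [0.028, 0.0235, 0], [0.028, 0.0235, 0], [0, 0, 0], [0, 0, 0]], twist=[[0, 0, 0], [0, 0, 0], [0, 0, 0], [0, 0, 0], [0, 0, 0], [0, 0, 0], [0, 0, 0], [0, 0, 0], [0, 0, 0], [0, 0, 0], [0, 0, 0], [0, 0, 0], [0, 0, 0], [0, 0, 0], [0, 0, 0], [0, 0, 0], [0, 0, 0], [0, 0, 0], [0, 0, 0], [0, 0, 0]])

```text
clock: 4.2
position: [0.5962, -0.0965, 0.231]
tool_rot: [-3.141, -0.0, 1.571]
force: [-0.4, -1.1, 0.0]
grip_width: 0.085
finger_force: 0.0
```

```bash
python3 - <<'E'
from h import *
np.set_printoptions(precision=3,suppress=True)
s=bot.observe(); print(s['position'],s['tool_rot'],s['qpos'],s['clock'],s['force'])
f=bot.grab_frame('wrist'); cv2.imwrite('pics/w1.png',f['img'][:,:,::-1])
for col in HUE:
    for st,ce,m in comps(f,col):
        ys,xs=np.nonzero(m); P=np.c_[xs,ys]
        print(col,st[4],ce,at(f,ce,.074)[0][:2],cv2.minAreaRect(at(f,P,.014)[:,:2].astype(np.float32)))
E
```

```text
[ 0.596 -0.097  0.231] [-3.141 -0.     1.571] [ 0.402  0.526 -0.494  1.64   0.278  1.047 -0.176] 4.2 [-0.423 -1.117  0.023]
red 1678 [316.073 181.775] [ 0.594 -0.096] ((0.5943041443824768, -0.10957447439432144), (0.05109719559550285, 0.049615632742643356), 60.4465217590332)
yellow 2540 [166.349  26.013] [0.472 0.034] ((0.4476393759250641, 0.04540828615427017), (0.04865149408578873, 0.0550282746553421), 89.60221099853516)
yellow 497 [201.827  44.453] [0.5  0.02] ((0.4778347313404083, 0.031014975160360336), (0.05057356134057045, 0.025915302336215973), 62.67223358154297)
yellow 431 [159.993 270.276] [ 0.441 -0.185] ((0.40644457936286926, -0.21651947498321533), (0.051949456334114075, 0.021009990945458412), 43.32501220703125)
yellow 576 [212.91  308.561] [ 0.49  -0.228] ((0.4686328172683716, -0.2607612609863281), (0.09135498851537704, 0.017809642478823662), 73.41393280029297)
green 1762 [218.728  45.237] [0.514 0.019] ((0.49184873700141907, 0.02980928122997284), (0.035133421421051025, 0.0787443071603775), 1.4033255577087402)
green 515 [157.88   68.936] [0.461 0.001] ((0.43693089485168457, 0.008716041222214699), (0.021587641909718513, 0.04006469249725342), 0.6908133625984192)
blue 3330 [315.287 169.613] [ 0.594 -0.085] ((0.5936523079872131, -0.1012284904718399), (0.08314448595046997, 0.08208776265382767), 78.12937927246094)
```

View pics/w1.png

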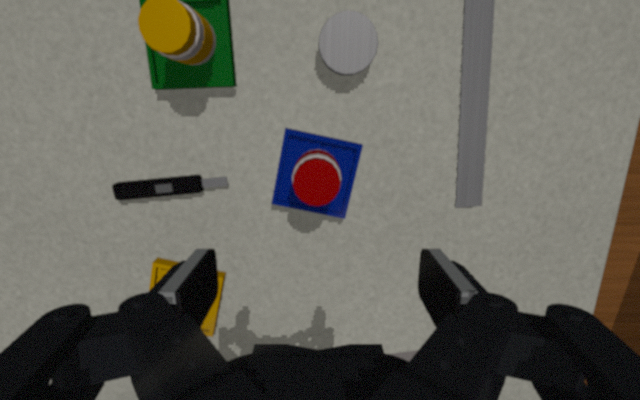

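The wrist view confirms it: red jar at (0.594,-0.096) (pixel 316,181), inside the blue tray centred (0.594,-0.101). Descend and grip.

apply_moves(claw=[0.085, 0.085, 0.085, 0.085, 0.085, 0.085, 0.085, 0.085, 0.085, 0.085], xyz=[[0, -0.002, 0.03], [0, 0, 0.03], [0, 0, 0.03], [0, 0, 0.03], [0, 0, 0.03], [0, 0, 0.02], [0, 0, 0.015], [0, 0, 0.01], [0, 0, 0.01], [0, 0, 0]], twist=[[0, 0, 0], [0, 0, 0], [0, 0, 0], [0, 0, 0], [0, 0, 0], [0, 0, 0], [0, 0, 0], [0, 0, 0], [0, 0, 0], [0, 0, 0]])

```text
clock: 5.25
position: [0.5938, -0.0973, 0.0257]
tool_rot: [-3.141, 0.0, 1.57]
force: [-0.3, 0.2, -0.2]
grip_width: 0.0852
finger_force: 0.0
```

apply_moves(claw=[0.06, 0.055, 0.05, 0.045, 0.04, 0.04, 0.04, 0.04, 0.04, 0.04], xyz=[[0, 0, 0], [0, 0, 0], [0, 0, 0], [0, 0, 0], [0, 0, 0], [0, 0, 0], [0, 0, 0], [0, 0, 0], [0, 0, 0], [0, 0, 0]], twist=[[0, 0, 0], [0, 0, 0], [0, 0, 0], [0, 0, 0], [0, 0, 0], [0, 0, 0], [0, 0, 0], [0, 0, 0], [0, 0, 0], [0, 0, 0]], force=40)

```text
clock: 6.25
position: [0.5944, -0.0972, 0.0271]
tool_rot: [3.141, 0.0, 1.57]
force: [-2.2, 0.2, 7.4]
grip_width: 0.0468
finger_force: 40.1
```

apply_moves(claw=[0.04, 0.04, 0.04, 0.04, 0.04, 0.04, 0.04, 0.04, 0.04, 0.04], xyz=[[0, 0, -0.005], [0, 0, -0.01], [0, 0, -0.015], [0, 0, -0.02], [0, 0, -0.02], [0, 0, -0.02], [0, 0, -0.015], [0, 0, -0.01], [0, 0, -0.005], [0, 0, 0]], twist=[[0, 0, 0], [0, 0, 0], [0, 0, 0], [0, 0, 0], [0, 0, 0], [0, 0, 0], [0, 0, 0], [0, 0, 0], [0, 0, 0], [0, 0, 0]])

```text
clock: 7.25
position: [0.5942, -0.0972, 0.1467]
tool_rot: [3.141, 0.0, 1.57]
force: [-0.2, 0.9, -1.5]
grip_width: 0.0474
finger_force: 41.3
```

apply_moves(claw=[0.04, 0.04, 0.04, 0.04, 0.04, 0.04, 0.04, 0.04, 0.04, 0.04, 0.04, 0.04, 0.04, 0.04, 0.04, 0.04], xyz=[[0.008, 0.003, 0], [0.015, 0, 0], [0.022, 0, 0], [0.025, 0, 0], [0.025, 0, 0], [0.025, 0, 0], [0.025, 0, 0], [0.025, 0, 0], [0.025, 0, 0], [0.025, 0, 0], [0.025, 0, 0], [0.024, 0, 0], [0.02, 0, 0], [0.011, 0, 0], [0.006, 0, 0], [0, 0, 0]], twist=[[0, 0, 0], [0, 0, 0], [0, 0, 0], [0, 0, 0], [0, 0, 0], [0, 0, 0], [0, 0, 0], [0, 0, 0], [0, 0, 0], [0, 0, 0], [0, 0, 0], [0, 0, 0], [0, 0, 0], [0, 0, 0], [0, 0, 0], [0, 0, 0]])

```text
clock: 8.85
position: [0.5971, 0.2095, 0.146]
tool_rot: [-3.141, 0.0, 1.571]
force: [-0.6, -0.5, -1.4]
grip_width: 0.0468
finger_force: 41.3
```

```bash
python3 - <<'E'
from h import *
np.set_printoptions(precision=3,suppress=True)
s=bot.observe(); print(s['position'],s['tool_rot'],s['qpos'],s['clock'],s['force'],s['grip_width'])
f=bot.grab_frame('wrist'); g=bot.grab_frame('scene')['img'][90:290,140:500]
cv2.imwrite('pics/w2.png',np.hstack([cv2.resize(f['img'],(400,250)),cv2.resize(g,(400,250))])[:,:,::-1])
E
```

```text
[0.597 0.209 0.146] [-3.141  0.     1.571] [-0.124  0.665 -0.467  1.636  0.355  0.927 -0.721] 8.85 [-0.59  -0.548 -1.415] 0.04675490940578836
```

View pics/w2.png

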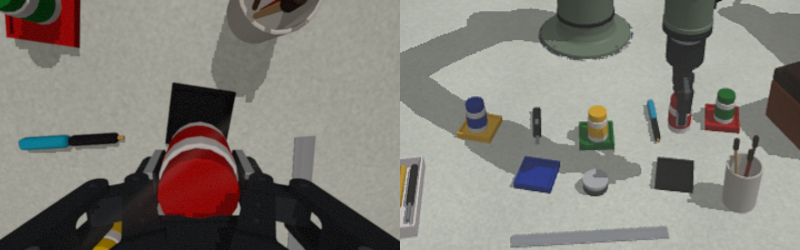

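The red jar is held upright and the empty black tray lies just below. Lower and release.

apply_moves(claw=[0.04, 0.04, 0.04, 0.04, 0.04, 0.04, 0.04, 0.04, 0.04, 0.04, 0.04], xyz=[[0, 0, 0.01], [0, 0, 0.02], [0, 0, 0.025], [0, 0, 0.02], [0, 0, 0.015], [0, 0, 0.01], [0, 0, 0.006], [0, 0, 0.005], [0, 0, 0.004], [0, 0, 0.003], [0, 0, 0]], twist=[[0, 0, 0], [0, 0, 0], [0, 0, 0], [0, 0, 0], [0, 0, 0], [0, 0, 0], [0, 0, 0], [0, 0, 0], [0, 0, 0], [0, 0, 0], [0, 0, 0]])

```text
clock: 10.05
position: [0.5974, 0.2089, 0.0282]
tool_rot: [-3.142, 0.0, 1.57]
force: [0.6, -0.5, -0.7]
grip_width: 0.0473
finger_force: 41.3
```

apply_moves(claw=[0.04, 0.04, 0.048, 0.052, 0.056, 0.06, 0.07, 0.08, 0.085, 0.085, 0.085], xyz=[[0, 0, 0.001], [0, 0, 0], [0, 0, 0], [0, 0, 0], [0, 0, 0], [0, 0, 0], [0, 0, 0], [0, 0, 0], [0, 0, 0], [0, 0, 0], [0, 0, 0]], twist=[[0, 0, 0], [0, 0, 0], [0, 0, 0], [0, 0, 0], [0, 0, 0], [0, 0, 0], [0, 0, 0], [0, 0, 0], [0, 0, 0], [0, 0, 0], [0, 0, 0]])

```text
clock: 11.15
position: [0.5974, 0.2088, 0.0273]
tool_rot: [-3.142, 0.0, 1.57]
force: [0.9, -0.6, 0.2]
grip_width: 0.0852
finger_force: 0.0
```

apply_moves(claw=[0.085, 0.085, 0.085, 0.085, 0.085, 0.085, 0.085, 0.085, 0.085], xyz=[[0, 0, -0.01], [0, 0, -0.02], [0, 0, -0.03], [0, 0, -0.03], [0, 0, -0.03], [0, 0, -0.03], [0, 0, -0.03], [0, 0, -0.02], [0, 0, 0]], twist=[[0, 0, 0], [0, 0, 0], [0, 0, 0], [0, 0, 0], [0, 0, 0], [0, 0, 0], [0, 0, 0], [0, 0, 0], [0, 0, 0]])

```text
clock: 12.05
position: [0.5984, 0.2094, 0.2311]
tool_rot: [3.137, -0.002, 1.57]
force: [0.6, 1.0, -0.2]
grip_width: 0.0849
finger_force: 0.0
```

```bash
cat > look.py <<'E'
from h import *
import sys
np.set_printoptions(precision=3,suppress=True)
s=bot.observe(); print(s['position'],s['tool_rot'][2],s['qpos'][6],s['clock'])
for c in('top','wrist','scene'):
    f=bot.grab_frame(c)
    if len(sys.argv)>1: cv2.imwrite(f'pics/{sys.argv[1]}_{c}.png',f['img'][:,:,::-1])
    if c=='scene': continue
    for col in HUE:
        for st,ce,m in comps(f,col,amin=60 if c=='top' else 400):
            p=at(f,ce,.074)[0]
            if .33<p[0]<.75 and abs(p[1])<.42:
                ys,xs=np.nonzero(m); r=cv2.minAreaRect(at(f,np.c_[xs,ys],.014)[:,:2].astype(np.float32))
                print(c,col,st[4],'cap',p[:2],'rect',np.array(r[0]),np.array(r[1]))
E
python3 look.py a
```

```text
[0.598 0.209 0.231] 1.5697233834781783 -0.6766959783490898 12.05
top red 510 cap [0.401 0.322] rect [0.406 0.347] [0.082 0.08 ]
top yellow 153 cap [ 0.617 -0.368] rect [ 0.634 -0.394] [0.107 0.013]
top yellow 156 cap [ 0.46  -0.228] rect [ 0.469 -0.258] [0.083 0.025]
top green 177 cap [0.407 0.35 ] rect [0.412 0.367] [0.039 0.04 ]
top blue 130 cap [ 0.623 -0.415] rect [ 0.642 -0.444] [0.104 0.011]
top blue 711 cap [ 0.58  -0.093] rect [ 0.592 -0.099] [0.08  0.081]
top blue 74 cap [ 0.443 -0.261] rect [ 0.449 -0.281] [0.039 0.017]
wrist red 3719 cap [0.449 0.323] rect [0.409 0.343] [0.077 0.088]
wrist red 1807 cap [0.597 0.209] rect [0.598 0.195] [0.053 0.051]
wrist green 1707 cap [0.408 0.346] rect [0.37  0.359] [0.035 0.05 ]
wrist green 444 cap [0.512 0.1  ] rect [0.494 0.062] [0.035 0.029]
```

View pics/a_wrist.png

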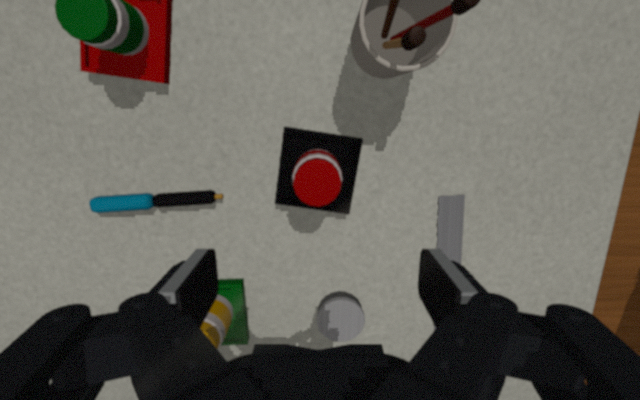

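The red jar (317,178) stands in the black tray. Next I go above the blue jar.

apply_moves(claw=[0.085, 0.085, 0.085, 0.085, 0.085, 0.085, 0.085, 0.085, 0.085, 0.085, 0.085, 0.085, 0.085, 0.085, 0.085, 0.085, 0.085, 0.085], xyz=[[-0.0293, -0.0101, 0], [-0.0293, -0.0101, 0], [-0.0293, -0.0101, 0], [-0.0293, -0.0101, 0], [-0.0293, -0.0101, 0], [-0.0293, -0.0101, 0], [-0.0293, -0.0101, 0], [-0.0293, -0.0101, 0], [-0.0293, -0.0101, 0], [-0.0293, -0.0101, 0], [-0.0293, -0.0101, 0], [-0.0293, -0.0101, 0], [-0.0293, -0.0101, 0], [-0.0293, -0.0101, 0], [-0.0293, -0.0101, 0], [-0.0293, -0.0101, 0], [0, 0, 0], [0, 0, 0]], twist=[[0, 0, 0], [0, 0, 0], [0, 0, 0], [0, 0, 0], [0, 0, 0], [0, 0, 0], [0, 0, 0], [0, 0, 0], [0, 0, 0], [0, 0, 0], [0, 0, 0], [0, 0, 0], [0, 0, 0], [0, 0, 0], [0, 0, 0], [0, 0, 0], [0, 0, 0], [0, 0, 0]])

```text
clock: 14.0
position: [0.4348, -0.2599, 0.2267]
tool_rot: [-3.141, -0.001, 1.569]
force: [0.7, 1.3, -0.1]
grip_width: 0.0851
finger_force: 0.0
```

```bash
python3 look.py b | grep -v top
```

```text
[ 0.435 -0.26   0.227] 1.5685551666731388 0.23944126844937796 14.0
wrist yellow 3800 cap [ 0.433 -0.237] rect [ 0.433 -0.255] [0.084 0.083]
wrist yellow 668 cap [ 0.621 -0.359] rect [ 0.658 -0.393] [0.067 0.017]
wrist blue 4971 cap [ 0.565 -0.131] rect [ 0.59  -0.114] [0.06  0.086]
wrist blue 1685 cap [ 0.434 -0.259] rect [ 0.434 -0.272] [0.05 0.05]
```

apply_moves(claw=[0.085, 0.085, 0.085, 0.085, 0.085, 0.085, 0.085, 0.085, 0.085, 0.085], xyz=[[0.001, -0.001, 0.03], [0, 0, 0.03], [0, 0, 0.03], [0, 0, 0.03], [0, 0, 0.03], [0, 0, 0.02], [0, 0, 0.015], [0, 0, 0.01], [0, 0, 0.005], [0, 0, 0]], twist=[[0, 0, 0], [0, 0, 0], [0, 0, 0], [0, 0, 0], [0, 0, 0], [0, 0, 0], [0, 0, 0], [0, 0, 0], [0, 0, 0], [0, 0, 0]])

```text
clock: 15.15
position: [0.4344, -0.2584, 0.0271]
tool_rot: [-3.141, -0.0, 1.57]
force: [0.4, -0.0, 0.3]
grip_width: 0.0849
finger_force: 0.0
```

apply_moves(claw=[0.06, 0.055, 0.05, 0.045, 0.04, 0.04, 0.04, 0.04, 0.04, 0.04], xyz=[[0, 0, 0], [0, 0, 0], [0, 0, 0], [0, 0, 0], [0, 0, 0], [0, 0, 0], [0, 0, 0], [0, 0, 0], [0, 0, 0], [0, 0, 0]], twist=[[0, 0, 0], [0, 0, 0], [0, 0, 0], [0, 0, 0], [0, 0, 0], [0, 0, 0], [0, 0, 0], [0, 0, 0], [0, 0, 0], [0, 0, 0]], force=40)

```text
clock: 16.15
position: [0.4346, -0.259, 0.028]
tool_rot: [3.141, 0.001, 1.57]
force: [-2.0, 1.2, 10.3]
grip_width: 0.047
finger_force: 39.6
```

apply_moves(claw=[0.04, 0.04, 0.04, 0.04, 0.04, 0.04, 0.04, 0.04, 0.04, 0.04], xyz=[[0, 0, -0.005], [0, 0, -0.01], [0, 0, -0.015], [0, 0, -0.02], [0, 0, -0.02], [0, 0, -0.02], [0, 0, -0.015], [0, 0, -0.01], [0, 0, -0.005], [0, 0, 0]], twist=[[0, 0, 0], [0, 0, 0], [0, 0, 0], [0, 0, 0], [0, 0, 0], [0, 0, 0], [0, 0, 0], [0, 0, 0], [0, 0, 0], [0, 0, 0]])

```text
clock: 17.15
position: [0.4344, -0.2589, 0.1477]
tool_rot: [3.141, 0.0, 1.57]
force: [-0.0, -0.8, -1.5]
grip_width: 0.047
finger_force: 41.4
```

apply_moves(claw=[0.04, 0.04, 0.04, 0.04, 0.04, 0.04, 0.04, 0.04, 0.04, 0.04, 0.04, 0.04, 0.04], xyz=[[0.005, 0.005, 0], [0.011, 0.011, 0], [0.016, 0.016, 0], [0.018, 0.018, 0], [0.018, 0.018, 0], [0.018, 0.018, 0], [0.018, 0.018, 0], [0.018, 0.018, 0], [0.016, 0.016, 0], [0.011, 0.011, 0], [0.006, 0.008, 0], [0.003, 0.003, 0], [0, 0, 0]], twist=[[0, 0, 0], [0, 0, 0], [0, 0, 0], [0, 0, 0], [0, 0, 0], [0, 0, 0], [0, 0, 0], [0, 0, 0], [0, 0, 0], [0, 0, 0], [0, 0, 0], [0, 0, 0], [0, 0, 0]])

```text
clock: 18.45
position: [0.5944, -0.1009, 0.1471]
tool_rot: [-3.141, 0.0, 1.57]
force: [-0.4, -0.0, -1.8]
grip_width: 0.0467
finger_force: 41.4
```

apply_moves(claw=[0.04, 0.04, 0.04, 0.04, 0.04, 0.04, 0.04, 0.04, 0.04, 0.04, 0.04], xyz=[[0, 0, 0.01], [0, 0, 0.02], [0, 0, 0.025], [0, 0, 0.02], [0, 0, 0.015], [0, 0, 0.01], [0, 0, 0.006], [0, 0, 0.005], [0, 0, 0.004], [0, 0, 0.003], [0, 0, 0]], twist=[[0, 0, 0], [0, 0, 0], [0, 0, 0], [0, 0, 0], [0, 0, 0], [0, 0, 0], [0, 0, 0], [0, 0, 0], [0, 0, 0], [0, 0, 0], [0, 0, 0]])

```text
clock: 19.55
position: [0.5945, -0.101, 0.0292]
tool_rot: [-3.142, 0.0, 1.57]
force: [-0.5, -0.7, -0.8]
grip_width: 0.0471
finger_force: 41.4
```

apply_moves(claw=[0.04, 0.04, 0.048, 0.052, 0.056, 0.06, 0.07, 0.08, 0.085, 0.085, 0.085], xyz=[[0, 0, 0.001], [0, 0, 0], [0, 0, 0], [0, 0, 0], [0, 0, 0], [0, 0, 0], [0, 0, 0], [0, 0, 0], [0, 0, 0], [0, 0, 0], [0, 0, 0]], twist=[[0, 0, 0], [0, 0, 0], [0, 0, 0], [0, 0, 0], [0, 0, 0], [0, 0, 0], [0, 0, 0], [0, 0, 0], [0, 0, 0], [0, 0, 0], [0, 0, 0]])

```text
clock: 20.65
position: [0.5945, -0.1009, 0.0283]
tool_rot: [3.142, -0.0, 1.57]
force: [-0.8, -0.5, -0.4]
grip_width: 0.0855
finger_force: 0.0
```

apply_moves(claw=[0.085, 0.085, 0.085, 0.085, 0.085, 0.085, 0.085, 0.085, 0.085, 0.085, 0.085, 0.085, 0.085, 0.085, 0.085, 0.085], xyz=[[0, 0, -0.01], [0, 0, -0.02], [0, 0, -0.03], [0, 0, -0.03], [0, 0, -0.03], [0, 0, -0.03], [0, 0, -0.03], [0, 0, -0.02], [0.0225, -0.0203, 0], [0.0225, -0.0203, 0], [0.0225, -0.0203, 0], [0.0225, -0.0203, 0], [0.0225, -0.0203, 0], [0.0225, -0.0203, 0], [0, 0, 0], [0, 0, 0]], twist=[[0, 0, 0], [0, 0, 0], [0, 0, 0], [0, 0, 0], [0, 0, 0], [0, 0, 0], [0, 0, 0], [0, 0, 0], [0, 0, 0], [0, 0, 0], [0, 0, 0], [0, 0, 0], [0, 0, 0], [0, 0, 0], [0, 0, 0], [0, 0, 0]])

```text
clock: 22.25
position: [0.4729, 0.0344, 0.2291]
tool_rot: [3.14, 0.0, 1.571]
force: [0.3, -1.5, -0.5]
grip_width: 0.0851
finger_force: 0.0
```

```bash
python3 look.py c | grep -v top
```

```text
[0.473 0.034 0.229] 1.5706974146410475 -0.38978033640590565 22.25
wrist yellow 1844 cap [0.47  0.035] rect [0.47  0.022] [0.052 0.052]
wrist green 2921 cap [0.466 0.051] rect [0.467 0.032] [0.082 0.082]
wrist blue 1832 cap [ 0.552 -0.061] rect [ 0.571 -0.095] [0.087 0.042]
```

View pics/c_wrist.png

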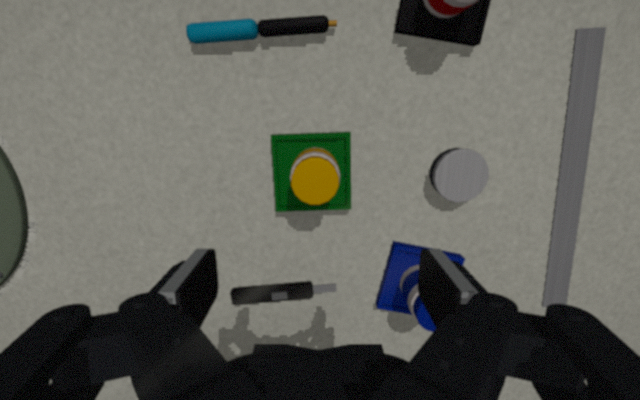

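The yellow jar (315,177) is in the green tray and the blue jar stands in the blue tray (415,295). Grip the yellow jar.

apply_moves(claw=[0.085, 0.085, 0.085, 0.085, 0.085, 0.085, 0.085, 0.085, 0.085, 0.085], xyz=[[0.001, -0.002, 0.03], [0, 0, 0.03], [0, 0, 0.03], [0, 0, 0.03], [0, 0, 0.03], [0, 0, 0.02], [0, 0, 0.015], [0, 0, 0.01], [0, 0, 0.007], [0, 0, 0]], twist=[[0, 0, 0], [0, 0, 0], [0, 0, 0], [0, 0, 0], [0, 0, 0], [0, 0, 0], [0, 0, 0], [0, 0, 0], [0, 0, 0], [0, 0, 0]])

```text
clock: 23.4
position: [0.4708, 0.035, 0.0258]
tool_rot: [-3.141, 0.0, 1.569]
force: [-0.3, 0.3, 0.6]
grip_width: 0.0851
finger_force: 0.0
```

apply_moves(claw=[0.06, 0.055, 0.05, 0.045, 0.04, 0.04, 0.04, 0.04, 0.04, 0.04], xyz=[[0, 0, 0], [0, 0, 0], [0, 0, 0], [0, 0, 0], [0, 0, 0], [0, 0, 0], [0, 0, 0], [0, 0, 0], [0, 0, 0], [0, 0, 0]], twist=[[0, 0, 0], [0, 0, 0], [0, 0, 0], [0, 0, 0], [0, 0, 0], [0, 0, 0], [0, 0, 0], [0, 0, 0], [0, 0, 0], [0, 0, 0]], force=40)

```text
clock: 24.4
position: [0.4711, 0.0351, 0.027]
tool_rot: [3.141, 0.0, 1.57]
force: [-2.2, -0.2, 11.0]
grip_width: 0.047
finger_force: 39.4
```

apply_moves(claw=[0.04, 0.04, 0.04, 0.04, 0.04, 0.04, 0.04, 0.04, 0.04, 0.04], xyz=[[0, 0, -0.005], [0, 0, -0.01], [0, 0, -0.015], [0, 0, -0.02], [0, 0, -0.02], [0, 0, -0.02], [0, 0, -0.015], [0, 0, -0.01], [0, 0, -0.005], [0, 0, 0]], twist=[[0, 0, 0], [0, 0, 0], [0, 0, 0], [0, 0, 0], [0, 0, 0], [0, 0, 0], [0, 0, 0], [0, 0, 0], [0, 0, 0], [0, 0, 0]])

```text
clock: 25.4
position: [0.471, 0.0351, 0.1468]
tool_rot: [3.141, -0.0, 1.57]
force: [0.1, -0.8, -1.4]
grip_width: 0.047
finger_force: 41.3
```

apply_moves(claw=[0.04, 0.04, 0.04, 0.04, 0.04, 0.04, 0.04, 0.04, 0.04, 0.04, 0.04, 0.04, 0.04, 0.04, 0.04, 0.04], xyz=[[-0.008, -0.001, 0], [-0.015, -0.002, 0], [-0.022, -0.003, 0], [-0.024, -0.003, 0], [-0.024, -0.003, 0], [-0.024, -0.003, 0], [-0.024, -0.003, 0], [-0.024, -0.003, 0], [-0.024, -0.003, 0], [-0.024, -0.003, 0], [-0.024, -0.003, 0], [-0.022, -0.003, 0], [-0.016, -0.002, 0], [-0.01, -0.001, 0], [-0.004, -0.001, 0], [0, 0, 0]], twist=[[0, 0, 0], [0, 0, 0], [0, 0, 0], [0, 0, 0], [0, 0, 0], [0, 0, 0], [0, 0, 0], [0, 0, 0], [0, 0, 0], [0, 0, 0], [0, 0, 0], [0, 0, 0], [0, 0, 0], [0, 0, 0], [0, 0, 0], [0, 0, 0]])

```text
clock: 27.0
position: [0.4332, -0.2538, 0.146]
tool_rot: [-3.141, -0.0, 1.57]
force: [1.0, 0.1, -0.5]
grip_width: 0.0467
finger_force: 41.3
```

apply_moves(claw=[0.04, 0.04, 0.04, 0.04, 0.04, 0.04, 0.04, 0.04, 0.04, 0.04, 0.04], xyz=[[0, 0, 0.01], [0, 0, 0.02], [0, 0, 0.025], [0, 0, 0.02], [0, 0, 0.015], [0, 0, 0.01], [0, 0, 0.006], [0, 0, 0.005], [0, 0, 0.004], [0, 0, 0.003], [0, 0, 0]], twist=[[0, 0, 0], [0, 0, 0], [0, 0, 0], [0, 0, 0], [0, 0, 0], [0, 0, 0], [0, 0, 0], [0, 0, 0], [0, 0, 0], [0, 0, 0], [0, 0, 0]])

```text
clock: 28.1
position: [0.4335, -0.2538, 0.0282]
tool_rot: [3.142, 0.0, 1.57]
force: [0.3, -0.3, -0.8]
grip_width: 0.0468
finger_force: 41.3
```

apply_moves(claw=[0.04, 0.04, 0.048, 0.052, 0.056, 0.06, 0.07, 0.08, 0.085, 0.085, 0.085, 0.085, 0.085, 0.085, 0.085, 0.085, 0.085, 0.085, 0.085], xyz=[[0, 0, 0.001], [0, 0, 0], [0, 0, 0], [0, 0, 0], [0, 0, 0], [0, 0, 0], [0, 0, 0], [0, 0, 0], [0, 0, 0], [0, 0, 0], [0, 0, -0.01], [0, 0, -0.02], [0, 0, -0.03], [0, 0, -0.03], [0, 0, -0.03], [0, 0, -0.03], [0, 0, -0.03], [0, 0, -0.02], [0, 0, 0]], twist=[[0, 0, 0], [0, 0, 0], [0, 0, 0], [0, 0, 0], [0, 0, 0], [0, 0, 0], [0, 0, 0], [0, 0, 0], [0, 0, 0], [0, 0, 0], [0, 0, 0], [0, 0, 0], [0, 0, 0], [0, 0, 0], [0, 0, 0], [0, 0, 0], [0, 0, 0], [0, 0, 0], [0, 0, 0]])

```text
clock: 30.0
position: [0.4344, -0.2541, 0.2305]
tool_rot: [3.138, 0.002, 1.57]
force: [-0.4, 0.1, 0.1]
grip_width: 0.0851
finger_force: 0.0
```

```bash
python3 look.py d | grep wrist
```

```text
wrist yellow 5660 cap [ 0.433 -0.243] rect [ 0.433 -0.255] [0.085 0.083]
wrist yellow 610 cap [ 0.623 -0.358] rect [ 0.66  -0.393] [0.064 0.018]
wrist blue 2863 cap [ 0.558 -0.135] rect [ 0.589 -0.119] [0.051 0.085]
wrist blue 1027 cap [ 0.593 -0.113] rect [ 0.626 -0.099] [0.05  0.022]
```

apply_moves(claw=[0.085, 0.085, 0.085, 0.085, 0.085, 0.085, 0.085, 0.085, 0.085, 0.085, 0.085, 0.085, 0.085, 0.085, 0.085, 0.085, 0.085, 0.085, 0.085, 0.085], xyz=[[0.03, 0.007, 0], [0.03, 0.007, 0], [0.03, 0.007, 0], [0.03, 0.007, 0], [0.03, 0.007, 0], [0.03, 0.007, 0], [0.03, 0.007, 0], [0.03, 0.007, 0], [0.03, 0.007, 0], [0.03, 0.007, 0], [0.03, -0.0095, 0], [0.03, -0.0095, 0], [0.03, -0.0095, 0], [0.03, -0.0095, 0], [0.03, -0.0095, 0], [0.03, -0.0095, 0], [0.03, -0.0095, 0], [0.03, -0.0095, 0], [0.03, -0.0095, 0], [0.03, -0.0095, 0]], twist=[[0, 0, 0], [0, 0, 0], [0, 0, 0], [0, 0, 0], [0, 0, 0], [0, 0, 0], [0, 0, 0], [0, 0, 0], [0, 0, 0], [0, 0, 0], [0, 0, 0], [0, 0, 0], [0, 0, 0], [0, 0, 0], [0, 0, 0], [0, 0, 0], [0, 0, 0], [0, 0, 0], [0, 0, 0], [0, 0, 0]])

```text
clock: 32.15
position: [0.4082, 0.3471, 0.2264]
tool_rot: [-3.14, 0.001, 1.57]
force: [0.4, 1.0, -0.2]
grip_width: 0.0847
finger_force: 0.0
```

```bash
python3 look.py e | grep -v top
```

```text
[0.408 0.347 0.226] 1.5699844819424884 -1.1067833339395865 32.15
wrist red 3594 cap [0.406 0.364] rect [0.407 0.347] [0.084 0.083]
wrist green 1672 cap [0.407 0.352] rect [0.408 0.338] [0.05 0.05]
```

apply_moves(claw=[0.085, 0.085, 0.085, 0.085, 0.085, 0.085, 0.085, 0.085, 0.085, 0.085], xyz=[[0.005, -0.001, 0.03], [0, 0, 0.03], [0, 0, 0.03], [0, 0, 0.03], [0, 0, 0.03], [0, 0, 0.02], [0, 0, 0.015], [0, 0, 0.01], [0, 0, 0.005], [0, 0, 0]], twist=[[0, 0, 0], [0, 0, 0], [0, 0, 0], [0, 0, 0], [0, 0, 0], [0, 0, 0], [0, 0, 0], [0, 0, 0], [0, 0, 0], [0, 0, 0]])

```text
clock: 33.3
position: [0.4082, 0.3511, 0.0272]
tool_rot: [-3.141, 0.0, 1.57]
force: [0.7, -0.2, 0.0]
grip_width: 0.0852
finger_force: 0.0
```

apply_moves(claw=[0.06, 0.055, 0.05, 0.045, 0.04, 0.04, 0.04, 0.04, 0.04, 0.04], xyz=[[0, 0, 0], [0, 0, 0], [0, 0, 0], [0, 0, 0], [0, 0, 0], [0, 0, 0], [0, 0, 0], [0, 0, 0], [0, 0, 0], [0, 0, 0]], twist=[[0, 0, 0], [0, 0, 0], [0, 0, 0], [0, 0, 0], [0, 0, 0], [0, 0, 0], [0, 0, 0], [0, 0, 0], [0, 0, 0], [0, 0, 0]], force=40)

```text
clock: 34.3
position: [0.4084, 0.3514, 0.028]
tool_rot: [3.141, -0.0, 1.57]
force: [-0.8, -1.9, 10.1]
grip_width: 0.0469
finger_force: 39.6
```

apply_moves(claw=[0.04, 0.04, 0.04, 0.04, 0.04, 0.04, 0.04, 0.04, 0.04, 0.04], xyz=[[0, 0, -0.005], [0, 0, -0.01], [0, 0, -0.015], [0, 0, -0.02], [0, 0, -0.02], [0, 0, -0.02], [0, 0, -0.015], [0, 0, -0.01], [0, 0, -0.005], [0, 0, 0]], twist=[[0, 0, 0], [0, 0, 0], [0, 0, 0], [0, 0, 0], [0, 0, 0], [0, 0, 0], [0, 0, 0], [0, 0, 0], [0, 0, 0], [0, 0, 0]])

```text
clock: 35.3
position: [0.4083, 0.3513, 0.1477]
tool_rot: [3.141, -0.0, 1.57]
force: [-0.5, 0.8, -1.4]
grip_width: 0.0466
finger_force: 41.3
```

To the green tray (0.467, 0.032): dx +0.059, dy −0.319.

apply_moves(claw=[0.04, 0.04, 0.04, 0.04, 0.04, 0.04, 0.04, 0.04, 0.04, 0.04, 0.04, 0.04, 0.04, 0.04, 0.04, 0.04, 0.04], xyz=[[-0.008, 0.002, 0], [-0.015, 0.003, 0], [-0.022, 0.004, 0], [-0.025, 0.005, 0], [-0.025, 0.005, 0], [-0.025, 0.005, 0], [-0.025, 0.005, 0], [-0.025, 0.005, 0], [-0.025, 0.005, 0], [-0.025, 0.004, 0], [-0.025, 0.004, 0], [-0.023, 0.004, 0], [-0.021, 0.003, 0], [-0.016, 0.002, 0], [-0.009, 0.002, 0], [-0.005, 0.001, 0], [0, 0, 0]], twist=[[0, 0, 0], [0, 0, 0], [0, 0, 0], [0, 0, 0], [0, 0, 0], [0, 0, 0], [0, 0, 0], [0, 0, 0], [0, 0, 0], [0, 0, 0], [0, 0, 0], [0, 0, 0], [0, 0, 0], [0, 0, 0], [0, 0, 0], [0, 0, 0], [0, 0, 0]])

```text
clock: 37.0
position: [0.4667, 0.0317, 0.1471]
tool_rot: [-3.141, 0.0, 1.569]
force: [0.8, -0.2, -0.8]
grip_width: 0.0469
finger_force: 41.3
```

apply_moves(claw=[0.04, 0.04, 0.04, 0.04, 0.04, 0.04, 0.04, 0.04, 0.04, 0.04, 0.04], xyz=[[0, 0, 0.01], [0, 0, 0.02], [0, 0, 0.025], [0, 0, 0.02], [0, 0, 0.015], [0, 0, 0.01], [0, 0, 0.006], [0, 0, 0.005], [0, 0, 0.004], [0, 0, 0.003], [0, 0, 0]], twist=[[0, 0, 0], [0, 0, 0], [0, 0, 0], [0, 0, 0], [0, 0, 0], [0, 0, 0], [0, 0, 0], [0, 0, 0], [0, 0, 0], [0, 0, 0], [0, 0, 0]])

```text
clock: 38.1
position: [0.4669, 0.0322, 0.0292]
tool_rot: [3.142, -0.0, 1.57]
force: [0.3, -0.0, -0.4]
grip_width: 0.0469
finger_force: 41.3
```

apply_moves(claw=[0.04, 0.04, 0.048, 0.052, 0.056, 0.06, 0.07, 0.08, 0.085, 0.085, 0.085, 0.085, 0.085, 0.085, 0.085, 0.085, 0.085, 0.085, 0.085], xyz=[[0, 0, 0.001], [0, 0, 0], [0, 0, 0], [0, 0, 0], [0, 0, 0], [0, 0, 0], [0, 0, 0], [0, 0, 0], [0, 0, 0], [0, 0, 0], [0, 0, -0.01], [0, 0, -0.02], [0, 0, -0.03], [0, 0, -0.03], [0, 0, -0.03], [0, 0, -0.03], [0, 0, -0.03], [0, 0, -0.02], [0, 0, 0]], twist=[[0, 0, 0], [0, 0, 0], [0, 0, 0], [0, 0, 0], [0, 0, 0], [0, 0, 0], [0, 0, 0], [0, 0, 0], [0, 0, 0], [0, 0, 0], [0, 0, 0], [0, 0, 0], [0, 0, 0], [0, 0, 0], [0, 0, 0], [0, 0, 0], [0, 0, 0], [0, 0, 0], [0, 0, 0]])

```text
clock: 40.0
position: [0.4677, 0.0324, 0.2313]
tool_rot: [3.137, 0.0, 1.57]
force: [0.7, -0.3, -0.7]
grip_width: 0.0851
finger_force: 0.0
```

apply_moves(claw=[0.085, 0.085, 0.085, 0.085, 0.085, 0.085, 0.085, 0.085, 0.085], xyz=[[0.025, 0.0185, 0], [0.025, 0.0185, 0], [0.025, 0.0185, 0], [0.025, 0.0185, 0], [0.025, 0.0185, 0], [0.025, 0.0185, 0], [0.027, 0.019, 0], [0, 0, 0], [0, 0, 0]], twist=[[0, 0, 0], [0, 0, 0], [0, 0, 0], [0, 0, 0], [0, 0, 0], [0, 0, 0], [0, 0, 0], [0, 0, 0], [0, 0, 0]])

```text
clock: 40.9
position: [0.5964, 0.2094, 0.2276]
tool_rot: [-3.14, 0.0, 1.571]
force: [-0.3, -0.1, 0.2]
grip_width: 0.085
finger_force: 0.0
```

```bash
python3 look.py f
```

```text
[0.596 0.209 0.228] 1.5709637196643136 -0.7320905482817528 40.9
top red 853 cap [0.403 0.33 ] rect [0.407 0.347] [0.084 0.08 ]
top yellow 154 cap [ 0.617 -0.368] rect [ 0.635 -0.394] [0.107 0.013]
top blue 128 cap [ 0.623 -0.415] rect [ 0.642 -0.444] [0.104 0.011]
top blue 306 cap [ 0.593 -0.106] rect [ 0.601 -0.104] [0.072 0.063]
wrist red 6846 cap [0.441 0.33 ] rect [0.409 0.343] [0.076 0.088]
wrist red 1820 cap [0.597 0.209] rect [0.597 0.195] [0.052 0.052]
wrist green 535 cap [0.51  0.099] rect [0.492 0.061] [0.04  0.031]
```

apply_moves(claw=[0.085, 0.085, 0.085, 0.085, 0.085, 0.085, 0.085, 0.085, 0.085, 0.085], xyz=[[0, 0.001, 0.03], [0, 0, 0.03], [0, 0, 0.03], [0, 0, 0.03], [0, 0, 0.03], [0, 0, 0.02], [0, 0, 0.015], [0, 0, 0.01], [0, 0, 0.006], [0, 0, 0]], twist=[[0, 0, 0], [0, 0, 0], [0, 0, 0], [0, 0, 0], [0, 0, 0], [0, 0, 0], [0, 0, 0], [0, 0, 0], [0, 0, 0], [0, 0, 0]])

```text
clock: 42.05
position: [0.598, 0.2089, 0.0272]
tool_rot: [-3.141, 0.0, 1.57]
force: [-1.1, -0.3, 0.6]
grip_width: 0.085
finger_force: 0.0
```

apply_moves(claw=[0.06, 0.055, 0.05, 0.045, 0.04, 0.04, 0.04, 0.04, 0.04, 0.04], xyz=[[0, 0, 0], [0, 0, 0], [0, 0, 0], [0, 0, 0], [0, 0, 0], [0, 0, 0], [0, 0, 0], [0, 0, 0], [0, 0, 0], [0, 0, 0]], twist=[[0, 0, 0], [0, 0, 0], [0, 0, 0], [0, 0, 0], [0, 0, 0], [0, 0, 0], [0, 0, 0], [0, 0, 0], [0, 0, 0], [0, 0, 0]], force=40)

```text
clock: 43.05
position: [0.5983, 0.2092, 0.028]
tool_rot: [3.141, -0.0, 1.57]
force: [-2.5, -0.8, 8.6]
grip_width: 0.0471
finger_force: 40.2
```

apply_moves(claw=[0.04, 0.04, 0.04, 0.04, 0.04, 0.04, 0.04, 0.04, 0.04, 0.04], xyz=[[0, 0, -0.005], [0, 0, -0.01], [0, 0, -0.015], [0, 0, -0.02], [0, 0, -0.02], [0, 0, -0.02], [0, 0, -0.015], [0, 0, -0.01], [0, 0, -0.005], [0, 0, 0]], twist=[[0, 0, 0], [0, 0, 0], [0, 0, 0], [0, 0, 0], [0, 0, 0], [0, 0, 0], [0, 0, 0], [0, 0, 0], [0, 0, 0], [0, 0, 0]])

```text
clock: 44.05
position: [0.5981, 0.2091, 0.1477]
tool_rot: [3.141, -0.0, 1.57]
force: [0.9, 0.2, -1.9]
grip_width: 0.047
finger_force: 41.3
```

apply_moves(claw=[0.04, 0.04, 0.04, 0.04, 0.04, 0.04, 0.04, 0.04, 0.04, 0.04, 0.04, 0.04, 0.04], xyz=[[0.0, -0.008, 0], [0.004, -0.015, 0], [0.01, -0.02, 0], [0.016, -0.021, 0], [0.018, -0.022, 0], [0.018, -0.022, 0], [0.018, -0.022, 0], [0.018, -0.022, 0], [0.015, -0.018, 0], [0.011, -0.011, 0], [0.007, -0.006, 0], [0.003, -0.003, 0], [0, 0, 0]], twist=[[0, 0, 0], [0, 0, 0], [0, 0, 0], [0, 0, 0], [0, 0, 0], [0, 0, 0], [0, 0, 0], [0, 0, 0], [0, 0, 0], [0, 0, 0], [0, 0, 0], [0, 0, 0], [0, 0, 0]])

```text
clock: 45.35
position: [0.408, 0.3471, 0.147]
tool_rot: [-3.141, 0.0, 1.57]
force: [-0.5, 0.4, -1.0]
grip_width: 0.0474
finger_force: 41.4
```

apply_moves(claw=[0.04, 0.04, 0.04, 0.04, 0.04, 0.04, 0.04, 0.04, 0.04, 0.04, 0.04], xyz=[[0, 0, 0.01], [0, 0, 0.02], [0, 0, 0.025], [0, 0, 0.02], [0, 0, 0.015], [0, 0, 0.01], [0, 0, 0.006], [0, 0, 0.005], [0, 0, 0.004], [0, 0, 0.003], [0, 0, 0]], twist=[[0, 0, 0], [0, 0, 0], [0, 0, 0], [0, 0, 0], [0, 0, 0], [0, 0, 0], [0, 0, 0], [0, 0, 0], [0, 0, 0], [0, 0, 0], [0, 0, 0]])

```text
clock: 46.45
position: [0.4082, 0.3473, 0.0293]
tool_rot: [3.142, -0.0, 1.57]
force: [1.0, 0.3, -0.7]
grip_width: 0.0468
finger_force: 41.4
```

Release, rise, and swing out of the cameras' way back to the right side.

apply_moves(claw=[0.04, 0.04, 0.048, 0.052, 0.056, 0.06, 0.07, 0.08, 0.085, 0.085, 0.085, 0.085, 0.085, 0.085, 0.085, 0.085, 0.085, 0.085, 0.085], xyz=[[0, 0, 0.001], [0, 0, 0], [0, 0, 0], [0, 0, 0], [0, 0, 0], [0, 0, 0], [0, 0, 0], [0, 0, 0], [0, 0, 0], [0, 0, 0], [0, 0, -0.01], [0, 0, -0.02], [0, 0, -0.03], [0, 0, -0.03], [0, 0, -0.03], [0, 0, -0.03], [0, 0, -0.03], [0, 0, -0.03], [0, 0, 0]], twist=[[0, 0, 0], [0, 0, 0], [0, 0, 0], [0, 0, 0], [0, 0, 0], [0, 0, 0], [0, 0, 0], [0, 0, 0], [0, 0, 0], [0, 0, 0], [0, 0, 0], [0, 0, 0], [0, 0, 0], [0, 0, 0], [0, 0, 0], [0, 0, 0], [0, 0, 0], [0, 0, 0], [0, 0, 0]])

```text
clock: 48.35
position: [0.4089, 0.3484, 0.2425]
tool_rot: [3.137, -0.003, 1.57]
force: [0.0, 0.4, -0.8]
grip_width: 0.0848
finger_force: 0.0
```

apply_moves(claw=[0.085, 0.085, 0.085, 0.085, 0.085, 0.085, 0.085, 0.085, 0.085, 0.085, 0.085, 0.085, 0.085, 0.085, 0.085, 0.085, 0.085, 0.085, 0.085, 0.085], xyz=[[-0.03, 0.008, 0], [-0.03, 0.008, 0], [-0.03, 0.008, 0], [-0.03, 0.008, 0], [-0.03, 0.008, 0], [-0.03, 0.008, 0], [-0.03, 0.008, 0], [-0.03, 0.008, 0], [-0.03, 0.008, 0], [-0.03, 0.008, 0], [-0.03, -0.01, 0], [-0.03, -0.01, 0], [-0.03, -0.01, 0], [-0.03, -0.01, 0], [-0.03, -0.01, 0], [-0.03, -0.01, 0], [-0.03, -0.01, 0], [-0.03, -0.01, 0], [-0.03, -0.01, 0], [-0.03, -0.01, 0]], twist=[[0, 0, 0], [0, 0, 0], [0, 0, 0], [0, 0, 0], [0, 0, 0], [0, 0, 0], [0, 0, 0], [0, 0, 0], [0, 0, 0], [0, 0, 0], [0, 0, 0], [0, 0, 0], [0, 0, 0], [0, 0, 0], [0, 0, 0], [0, 0, 0], [0, 0, 0], [0, 0, 0], [0, 0, 0], [0, 0, 0]])

```text
clock: 50.35
position: [0.3867, -0.2537, 0.2384]
tool_rot: [-3.141, -0.0, 1.57]
force: [0.8, 0.3, 0.8]
grip_width: 0.085
finger_force: 0.0
```

apply_moves(claw=[0.085, 0.085, 0.085, 0.085, 0.085, 0.085, 0.085, 0.085, 0.085, 0.085], xyz=[[-0.03, -0.015, 0], [-0.03, -0.015, 0], [-0.03, -0.015, 0], [-0.03, -0.015, 0], [-0.03, -0.015, 0], [-0.03, -0.015, 0], [-0.03, -0.015, 0], [-0.03, -0.015, 0], [0, 0, 0], [0, 0, 0]], twist=[[0, 0, 0], [0, 0, 0], [0, 0, 0], [0, 0, 0], [0, 0, 0], [0, 0, 0], [0, 0, 0], [0, 0, 0], [0, 0, 0], [0, 0, 0]])

```text
clock: 51.35
position: [0.2669, -0.4925, 0.238]
tool_rot: [-3.142, -0.001, 1.569]
force: [0.7, 0.7, -0.8]
grip_width: 0.0851
finger_force: 0.0
```

```bash
python3 look.py g | grep -v wrist; python3 - <<'E'
import cv2
import numpy as np
a=cv2.imread('pics/g_top.png')[120:280,170:490];b=cv2.imread('pics/g_scene.png')[120:280,160:480]
cv2.imwrite('pics/g2.png',np.vstack([cv2.resize(a,(600,300)),cv2.resize(b,(600,300))]))
E
```

```text
[ 0.267 -0.492  0.238] 1.5688663625057462 0.8072750668251877 51.35
top red 791 cap [0.403 0.33 ] rect [0.406 0.348] [0.084 0.081]
top yellow 156 cap [ 0.616 -0.368] rect [ 0.634 -0.394] [0.107 0.013]
top yellow 809 cap [ 0.429 -0.235] rect [ 0.434 -0.253] [0.085 0.082]
top green 560 cap [0.462 0.038] rect [0.466 0.032] [0.077 0.076]
top blue 133 cap [ 0.624 -0.415] rect [ 0.642 -0.444] [0.105 0.011]
top blue 673 cap [ 0.579 -0.091] rect [ 0.593 -0.099] [0.08 0.08]
```

View pics/g2.png

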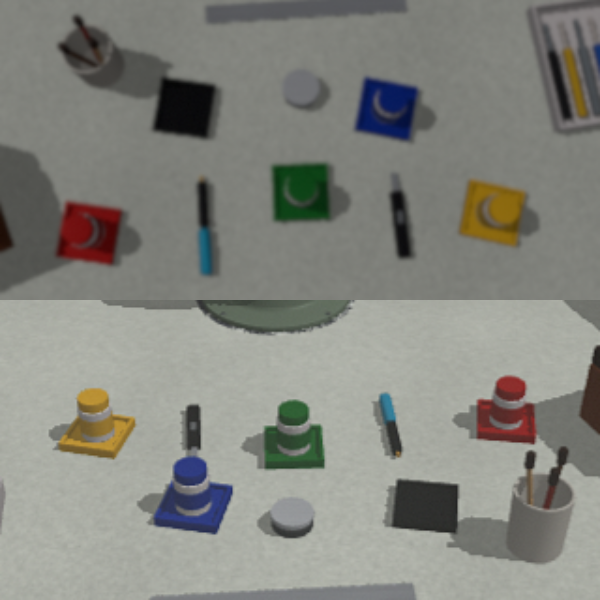

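All four jars stand upright in the trays of their own colour. The black tray (185,107) is empty and the mug (85,48) has not moved.

```bash
python3 -c "
from workcell import bot
print(bot.job_done())"
```

```text
the job is handed in; nothing more can be done
None
```

The job is handed in: each of the four jars stands upright in the tray of its own colour, the black tray is empty, and the mug of brushes was left where it stood, in about 52 of the 112 s.

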